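Clip the volume spacer onto the shock shaft

TASK

Take the orange volume spacer from the parts tray, clip it through its open side onto the bare steel shaft of the shock in the vise, between the damper body and the black bumper, and slide it along until bumper and spacer sit hard up against the eyelet with no gap. Seat it there with a firm push of about 10 N; never force it with more than 25 N, or the nylon cracks. Let go of it there, and leave the other things on the bench where they are.

Things in the scene. Friction and masses are not known exactly. Their poses are not given: they have to be found in the camera images.
- spacer_mid (a point): Orange nylon volume spacer, a thick C-shaped clip 24 mm long (along its bore), 33 mm high, 40 g, standing in a tray compartment on its jaw tips, open side down. Point: its centre, half-way up. Axes: y along the bore, x across its rigid flat sides, z up. Grip it by the flats, 36 mm apart along x, which run from 7.5 mm below this point to 8.5 mm above it.
- spacer_bore (a point): Middle of the orange spacer's 12 mm bore, on its axis, 7.5 mm below spacer_mid and 9 mm above the jaw tips; same axes. The two jaws below the flats lie within 14 mm of the middle and spring outwards; at rest their lips leave a mouth 8 mm wide.
- nose (a point): Point on the axis of the shock's shaft, 125 mm above the bench, in the end face of its damper body (38 mm thick), where the bare 12 mm steel shaft comes out. Axes: y along the shaft, from damper body to eyelet; z up. From here along y: shaft, black bumper, eyelet (28 mm across, 45 mm long). At least the first 42 mm of shaft are bare.
- shock: The shock, level in the vise; origin on its axis, 62 mm in -y from nose; same axes. The eyelet's shoulder, the stop for bumper and spacer, stands 72 to 106 mm from nose, as far as the shaft happens to be drawn out; this is not measured: find it by pushing until a firm stop. With no gaps left, spacer_bore is 22 mm short of the shoulder.
- vise: Blue bench vise; origin under the damper body, on the bench. Its red jaws end 14 mm in -y from nose and reach 22 mm above the shaft. The spacer, centred, clicks over the shaft at 7 to 12 N; the force drops, then rises as the bore's roof lands, axes within 1 mm. Over 2 mm off to one side it jams while the shaft presses it back to the middle. Dragging it along takes 2 to 5 N, with the bumper 1.5 N more.
- bumper (a joint): The black bumper with a yellow stripe, a hard rubber ring 28 mm across and 10 mm long that slides on the shaft with 1.5 N of friction. Value: gap in m between its far face (its origin) and the eyelet's shoulder, 0 when home; it starts between 0.005 and 0.018. Its y axis runs along the shaft as nose's does. With the spacer touching it, spacer_bore is 22 mm from its far face in -y.
- white_spacer_mid (a point): Centre of the white spacer, of the same form but 20 mm long, in another compartment; to be left there.
- blue_spacer_mid (a point): Centre of the blue spacer, of the same form but 16 mm long, in another compartment; to be left there.
- tray: Black rubber parts tray, 240 mm in x by 270 mm in y, origin under its centre. Its floor is 4 mm and its rims and dividers 9 mm above the bench. The spacers' compartments, 130 mm long in x and 80 to 88 mm wide, lie side by side along its y.
- air_sleeve: Black air sleeve standing on end beyond the vise, 58 mm across, 120 mm high; origin at its foot. To be left alone.
- grease: Grease jar with a red lid beyond the tray, 60 mm across, 55 mm high; origin at its foot. To be left alone.
- seal: Dark seal ring, 48 mm across, 9 mm high, lying at the far end of the tray; origin at its foot. To be left alone.
- backup_ring: Flat white ring, 54 mm across, 4 mm high, lying at the far end of the tray; origin at its foot. To be left alone.
- lever: Small blue lever, 62 mm long, at the far end of the tray; origin under its hub. To be left alone.
- wrench: Steel wrench, 180 mm long, lying on the bench to the left of the tray; origin under its middle. To be left alone.
Things that resemble listed ones, but are neither listed nor needed, are in the scene too. There is more than one size of the part that bears spacer_mid; the job needs the smaller.

How it is judged:
By the outcome, as a careful person would: the job done as asked, in the order asked, and still so for the second after the job is handed in, with the robot touching nothing.
It also fails if it takes over 72 s, if anything falls off the work surface, if the arm or the gripper's body presses on something with over 40 N, if the wrist force passes 120 N, or if a joint passes its speed limit or range.

ROBOT

A 7-joint arm with a two-finger parallel gripper is mounted at the origin on the work surface. World frame = base frame: x ahead of the robot, y to its left, z up, the work surface at z = 0. Lengths are in m, angles in rad, forces in N, time in s.
With the tool pointing down it reaches from about 0.4 to 0.875 m from the base axis. Payload 19.3 kg.
Tool frame: the origin (TCP) lies midway between the tips of the shut fingers; the grasp point (between the pads) lies 19 mm behind it; z points along the fingers, y is the line along which they close (so a half turn about z gives the same grasp; the last joint's range is limited). The gripper opens to 85 mm and grips with 20 to 120 N. Pads are 22 mm wide; open, the fingers measure 114 mm over their backs; the gripper's body (76 mm by 85 mm) begins 54 mm behind the grasp point. The pads swing forward as they close: fully open they stand 13 mm farther back than shut.
Start: joints at [1.114, 0.521, -0.036, 1.599, 0.021, 1.021, -0.113], TCP at [0.236, -0.579, 0.201] pointing down, gripper open.
Joint ranges: [-2.91, 2.91], [-0.3, 2.13], [-1.5, 1.42], [0.17, 2.43], [-1.26, 4.41], [0.16, 1.93], [-2.52, 2.52]. Speed limits (rad/s): [1.89, 1.89, 2.39, 2.39, 3.01, 3.01, 3.01].

INTERFACE

Orientations are given as [roll, pitch, yaw] about the fixed x, y, z axes, in that order (R = Rz(yaw) Ry(pitch) Rx(roll)).
In Python, from workcell import * gives the robot as it stands. The module is installed in compiled form; this text tells all that it offers.
- The arm moves only by the tool play_rows, never from a script. Its argument "deltas" is a list of rows, each a list of 7 numbers: the shift along the tool's x, y, z in units of 500 mm (1.0 is 500 mm), then the turn, a rotation vector about the tool's x, y, z in units of 120 degrees (1.0 is 120 degrees), then the closure, from 0 (fully open) to 1 (shut). A call has 1 to 10 rows; each row is the pose to reach, as a shift and turn from the pose commanded when the call began, along the tool's axes at that moment; what a row does not reach only later rows make up. A row lasts 1/10 s, in which the tool goes at most 50 mm and 8.59 degrees, less where a joint would pass 70% of its speed; a pose out of reach is approached as far as the arm can. A call with a number of a shift or a turn outside -1 to 1 is refused whole. A call with a gripper value outside its range is refused whole. The fingers move at their own pace and stop on an object; "newtons" is the grip in N (left out, the last holds). Time passes only in rows, so rows that repeat a pose let the fingers close. It gives the time, the measured TCP pose, the force, the opening and the grip force at its end, in the units of the state.
- observe(): the state, without advancing time (a new reading comes with each control period).
- grab_frame(name): name is "scene" or "top"; returns the picture (400x640x3 uint8, red, green, blue); there is no depth.
- get_calibration(name): a dict with "fovy" (degrees; the focal length in pixels is half the picture's height over the tangent of half this angle, whatever the lens; pixels are square), "cx", "cy" (the principal point, pixels), "xyz" and "rotation" of the camera in the world. Camera axes: x right, y down, z forward; pixel columns grow to the right and rows downward; lengths in m; the calibration is good to about 2 mm. A picture is of the moment at which its call begins. get_calibration takes no time and is no camera call.
- job_done(): hands the job in; it is judged then, once.
The state is a dict: "clock": time; "qpos": joint angles; "qd": joint speeds; "joint_efforts": joint torques, N m; "position": TCP position; "tool_rot": TCP orientation; "force": force on the tool from outside, world axes, zero at the start; "moment": the same for the moment, N m; "grip_width": finger opening in m; "finger_force": force on a finger pad.
Only numpy, scipy, OpenCV 4.12 (cv2) and the standard library are available. Lean on these libraries where they do the work, as an engineer would, in place of code of your own. Each camera call takes 0.05 s, during which the arm holds its last target. There are 200 camera calls.

## Working session

There is one attempt and no reset: what is moved stays moved. The work goes in short steps, Python scripts to look and compute and a tool call to move; the robot and the scene stay as the last step left them, time stands still between calls to the robot, and variables do not carry over. Pictures are saved under pics/ and viewed, at most 10 in all, crops included, and the job is handed in when it is done.

Besides the shell and the picture viewer there is one more tool, called after ">>>" as name(argument=value, ...) on one line, values as JSON. play_rows: Moves the arm, as the interface text tells. Its arguments: {"type":"object","properties":{"deltas":{"type":"array"},"newtons":{"type":"number"}},"required":["deltas"]}

```bash
mkdir -p pics; python3 - <<'E'
from workcell import *
import cv2
for n in ("scene","top"):
    f=grab_frame(n); cv2.imwrite(f"pics/{n}0.png",f[:,:,::-1]); print(n,get_calibration(n))
print(observe())
E
```

```text
scene {'fovy': 43.44127799921181, 'cx': 322.94577347404316, 'cy': 210.68392549756805, 'xyz': array([1.06613536, 0.73514985, 1.09608005]), 'rotation': array([-2.48411588,  0.01372654,  2.47609972])}
top {'fovy': 46.395492704750524, 'cx': 323.04916297453326, 'cy': 203.80914938065945, 'xyz': array([0.3728272 , 0.12481427, 1.55721553]), 'rotation': array([-2.97386804,  0.01741802, -1.58541835])}
{'clock': 0.1, 'qpos': array([ 1.11379663,  0.52196081, -0.036341  ,  1.59991712,  0.02120167,
        1.02112723, -0.11280577]), 'qd': array([ 0.00026398, -0.00138362,  0.00287635, -0.00207486,  0.00041809,
       -0.00139424, -0.00062602]), 'joint_efforts': array([ 4.36755829e-03, -9.28494430e+01,  1.98446989e+00, -3.70538986e+01,
        1.81536743e-02,  5.33615181e-03,  1.29377575e-06]), 'position': array([ 0.23561746, -0.57853406,  0.2007913 ]), 'tool_rot': array([-3.14056733e+00,  6.67709623e-05,  3.86795006e-01]), 'force': array([-0.06448891,  0.10906825, -0.28820935]), 'moment': array([-0.06380466, -0.0395891 , -0.02520111]), 'finger_force': 0.0, 'grip_width': 0.08549621431432185}
```

View pics/scene0.png

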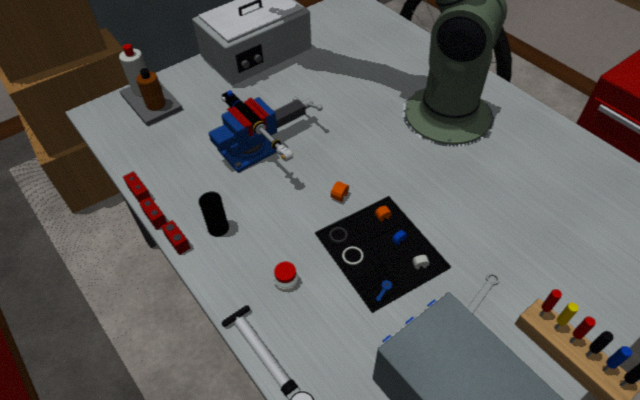

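View pics/top0.png

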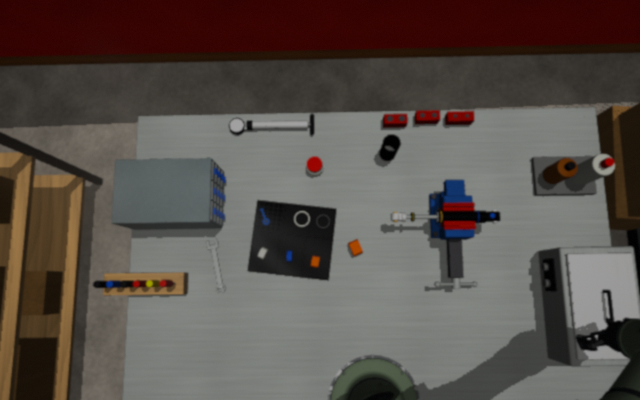

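The scene camera shows the tray's orange spacer at about (383,213), a larger orange decoy on the bench at (340,190), and the shock at (268,138). In the top view these are at (316,261), (355,248) and (435,216). I'll zoom in.

```bash
cat > h.py <<'E'
from workcell import *
import cv2, numpy as np
from scipy.spatial.transform import Rotation as Ro
def cam(n):
    c=get_calibration(n); return np.array(c["xyz"]),Ro.from_euler("xyz",c["rotation"]).as_matrix(),200/np.tan(np.radians(c["fovy"])/2),c["cx"],c["cy"]
def plane(n,uv,z):
    p,R,f,cx,cy=cam(n); d=R@np.array([(uv[0]-cx)/f,(uv[1]-cy)/f,1]); return p+d*(z-p[2])/d[2]
def proj(n,X):
    p,R,f,cx,cy=cam(n); q=R.T@(np.array(X)-p); return np.array([cx+f*q[0]/q[2],cy+f*q[1]/q[2]])
def tri(a,b):
    A=[];B=[]
    for n,uv in (("scene",a),("top",b)):
        p,R,f,cx,cy=cam(n); d=R@np.array([(uv[0]-cx)/f,(uv[1]-cy)/f,1]); d/=np.linalg.norm(d)
        P=np.eye(3)-np.outer(d,d); A.append(P);B.append(P@p)
    return np.linalg.lstsq(np.vstack(A),np.hstack(B),rcond=None)[0]
def orange(im):
    h=cv2.cvtColor(im,cv2.COLOR_RGB2HSV); m=cv2.inRange(h,(7,150,90),(18,255,255))
    k,l,s,c=cv2.connectedComponentsWithStats(m); return [(s[i].tolist(),c[i].round(2).tolist()) for i in range(1,k) if s[i][4]>15],l
def crop(im,x,y,w,h,W,H): return cv2.resize(im[y:y+h,x:x+w],(W,H),interpolation=cv2.INTER_CUBIC)
E
python3 - <<'E'
from h import *
s=cv2.imread("pics/scene0.png")[:,:,::-1];t=cv2.imread("pics/top0.png")[:,:,::-1]
for n,i in(("scene",s),("top",t)):
    print(n,orange(np.ascontiguousarray(i))[0])
a=np.vstack([np.hstack([crop(s,205,80,100,75,400,300),crop(s,340,180,100,75,400,300)]),np.hstack([crop(t,380,180,100,75,400,300),crop(t,245,200,100,75,400,300)])])
cv2.imwrite("pics/z1.png",a[:,:,::-1])
E
```

```text
scene [([0, 67, 70, 27, 283], [21.67, 82.04]), ([137, 73, 19, 10, 84], [146.35, 78.35]), ([18, 110, 37, 55, 328], [35.35, 142.46]), ([331, 182, 17, 16, 171], [338.44, 188.94]), ([376, 206, 14, 12, 108], [382.04, 210.74])]
top [([613, 107, 16, 12, 102], [618.12, 110.61]), ([559, 159, 9, 16, 71], [562.37, 166.85]), ([349, 240, 13, 16, 143], [355.1, 247.47]), ([311, 256, 9, 11, 82], [314.88, 261.05])]
```

View pics/z1.png

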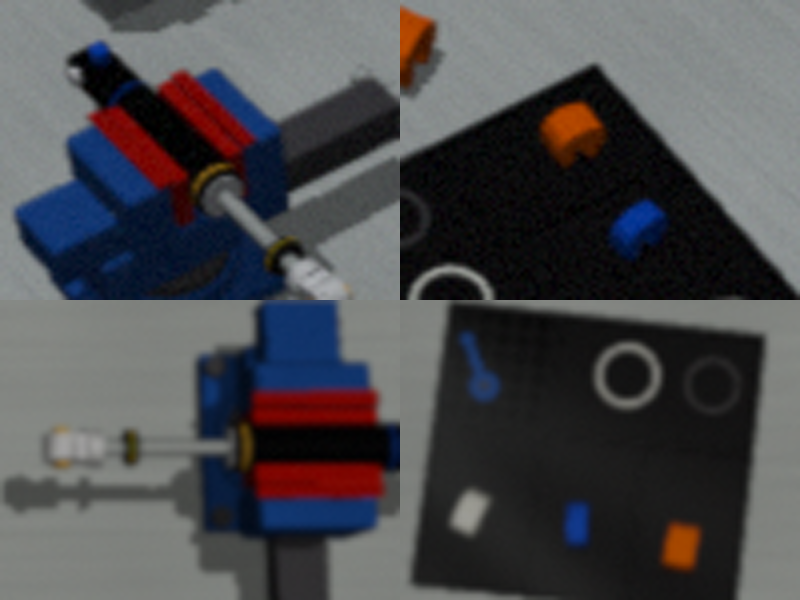

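```bash
python3 - <<'E'
from h import *
s=np.ascontiguousarray(cv2.imread("pics/scene0.png")[:,:,::-1]);t=np.ascontiguousarray(cv2.imread("pics/top0.png")[:,:,::-1])
# orange: soft weights on saturation-like measure
def blob(im,c,r=12):
    x,y=int(c[0]),int(c[1]);p=im[y-r:y+r+1,x-r:x+r+1].astype(float)
    w=np.clip(p[...,0]-p[...,2]-25,0,None);Y,X=np.mgrid[-r:r+1,-r:r+1]
    return (x+(w*X).sum()/w.sum(),y+(w*Y).sum()/w.sum()), (w>60).astype(np.uint8)
ct,mt=blob(t,(315,261)); cs,ms=blob(s,(382,211))
up=cv2.resize(np.clip(t[245:277,300:332,0].astype(float)-t[245:277,300:332,2]-25,0,255).astype(np.uint8),None,fx=8,fy=8,interpolation=cv2.INTER_CUBIC)
cn=max(cv2.findContours((up>up.max()/2).astype(np.uint8),cv2.RETR_EXTERNAL,cv2.CHAIN_APPROX_NONE)[0],key=cv2.contourArea)
box=(cv2.boxPoints(cv2.minAreaRect(cn))+.5)/8-.5+[300,245]
W=np.array([plane("top",b,.035) for b in box]);print("corners",W.round(4).tolist(),"mid",W.mean(0))
print("edges",[(np.linalg.norm(W[i]-W[i-1]).round(4),np.degrees(np.arctan2(*(W[i]-W[i-1])[[1,0]])).round(1)) for i in range(4)])
print("ct",ct,plane("top",ct,.033),"cs",cs,plane("scene",cs,.026),"tri",tri(cs,ct))
# shaft, top
g=t.astype(float).mean(2)
for u in range(408,434): print(u,g[208:226,u].astype(int))
E
```

```text
corners [[0.4294, 0.1926, 0.035], [0.4614, 0.1861, 0.035], [0.4564, 0.1619, 0.035], [0.4245, 0.1684, 0.035]] mid [0.44293749 0.17727447 0.035     ]
edges [(np.float64(0.0247), np.float64(78.4)), (np.float64(0.0327), np.float64(-11.5)), (np.float64(0.0248), np.float64(-101.6)), (np.float64(0.0327), np.float64(168.4))]
ct (np.float64(314.79057696146936), np.float64(261.1455380315432)) [0.44299879 0.17716101 0.033     ] cs (np.float64(382.3672316384181), np.float64(211.29017910806587)) [0.44432293 0.17760645 0.026     ] tri [0.44353915 0.17724664 0.0249413 ]
408 [130 130 129 130 130 125 115 114 123 116 105 115 124 126 128 131 132 123]
409 [131 130 129 128 126 119 104 106 117 112 100 108 119 124 128 131 132 124]
410 [130 129 129 126 111  93  76  83  99  95  81  83  97 115 126 131 131 125]
411 [130 129 129 122  92  59  43  51  66  64  50  46  63  95 120 129 131 124]
412 [131 129 129 121  90  57  41  41  47  46  39  37  50  85 116 129 132 124]
413 [130 128 129 122  97  71  53  50  53  50  48  50  60  94 119 129 131 124]
414 [130 130 129 124 111  93  74  69  72  70  64  71  87 110 125 131 1
[... 789 characters left out ...]
25 [131 131 130 128 129 125 115 114 121 113 102 113 123 121 101  82  76  73]
426 [131 130 126 125 126 125 115 115 122 112 101 109 119 116  95  78  74  72]
427 [127 123 115 110 117 120 111 112 121 112  94  95 103 100  86  76  74  74]
428 [105 102  90  85  94  99  98 107 119 110  86  75  76  77  73  73  73  71]
429 [ 66  64  60  58  63  65  72  99 119 109  80  59  58  59  59  62  63  64]
430 [ 37  36  37  36  36  38  56  93 118 109  74  47  39  39  40  44  45  46]
431 [ 31  30  30  30  28  32  53  94 119 108  72  40  30  29  31  30  32  31]
432 [ 31  31  31  31  30  33  53  94 118 108  73  42  31  30  32  31  30  31]
433 [ 30  30  28  27  28  30  53  94 117 108  73  42  32  32  32  32  32  32]
```

```bash
python3 - <<'E'
from h import *
s=cv2.imread("pics/scene0.png")[:,:,::-1].astype(int);t=cv2.imread("pics/top0.png")[:,:,::-1].astype(int)
for p in ((432,216.25),(412.2,216.4),(437,216.2)): print(p,plane("top",p,.125))
print("top rows 212-221, cols 433-450"); 
for v in (213,216,219,220): print(v,t[v,433:452].mean(1).astype(int))
# body between red jaws: redness per column
for u in (446,455,464): print(u,t[204:230,u,0]-t[204:230,u,2])
# scene: perpendicular profiles along predicted axis
a=plane("top",(432,216.25),.125);b=plane("top",(412.2,216.4),.125);d=(b-a)/np.linalg.norm(b-a);print("yaw of axis",np.degrees(np.arctan2(d[1],d[0])))
n=np.array([-d[1],d[0],0])  # lateral; -> approx -x
import scipy.ndimage as nd
G=s.mean(2)
for k in (0,.01,.02,.03,.04,.05,.06,.065,.07):
    base=a+d*k; o=np.arange(-.02,.0201,.002)
    P=np.array([proj("scene",base-n*x) for x in o]); print(k,nd.map_coordinates(G,[P[:,1],P[:,0]],order=1).astype(int))
E
```

```text
(432, 216.25) [ 0.57084996 -0.1894825   0.125     ]
(412.2, 216.4) [ 0.57142383 -0.12855423  0.125     ]
(437, 216.2) [ 0.5707429  -0.20485724  0.125     ]
top rows 212-221, cols 433-450
213 [30 28 35 46 60 56 35 44 52 37 13  3  1  3  1  3  2  1  2]
216 [117 117 115 108  94  69  37  38  54  49  23   7   4   5   5   5   4   4
   4]
219 [42 40 40 49 61 55 33 36 47 39 15  3  3  3  4  1  1  4  2]
220 [32 29 30 42 56 50 30 34 42 30 14 14 15 16 16 17 17 16 16]
446 [108 113  96 107 122 118  87  44  10   0   0  -1  -1   0  -1   3  44  99
 123 127 122 112 113 119 102  32]
455 [109 108  86 100 120 118  85  43  10   0   0   0   1   0   0   3  43  97
 123 127 122 113 113 119  91  13]
464 [115 116  94 100 121 117  85  38   8  -1   1   0   0   1   1   4  42  97
 122 124 127 127 124 120 100  28]
yaw of axis 89.4603550822726
0 [ 22  23  22  23  24  35  63  94 118 127 129 119  99  77  64  61  64  62
  52  41  35]
0.01 [ 21  22  24  23  20  30  55  87 116 127 127 118  99  73  45  32  29  25
  24  24  22]
0.02 [ 24  20  21  23  24  33  56  88 116 125 126 118  98  71  45  31  25  24
  25  26  26]
0.03 [ 65  68  65  64  65  67  75  95 116 127 129 119 100  75  51  38  30  25
  21  22  22]
0.04 [ 76  75  75  74  73  74  80  98 118 124 124 117 100  75  52  40  36  35
  35  32  30]
0.05 [76 74 73 70 62 52 51 59 62 67 69 70 66 56 41 35 33 30 31 33 33]
0.06 [75 69 56 36 21 12 14 17 21 24 22 20 20 20 25 33 36 33 29 32 36]
0.065 [75 76 67 46 25 13 30 51 73 82 89 76 54 23 12 10 19 24 32 31 30]
0.07 [ 81  77  71  64  48  39  55  79 110 121 123 115  95  66  35  11   6  11
  22  28  31]
```

```bash
cat >> h.py <<'E'
def go(p,yaw,frm=None):
    o=observe(); R=Ro.from_euler("xyz",o["tool_rot"]) if frm is None else Ro.from_euler("xyz",frm[1]); p0=o["position"] if frm is None else frm[0]
    T=Ro.from_euler("xyz",[np.pi,0,np.radians(yaw)])
    d=R.inv().apply(np.array(p)-p0)/.5; r=(R.inv()*T).as_rotvec()/np.radians(120)
    print(np.hstack([d,r]).round(4).tolist())
    return p,T.as_euler("xyz")
def st():
    o=observe();print("t",o["clock"],"p",o["position"].round(4),"rpy",np.degrees(o["tool_rot"]).round(2),"F",o["force"].round(2),"w",o["grip_width"],"q",o["qpos"].round(2))
E
python3 - <<'E'
from h import *
f=go([.45,-.25,.3],50); go([.443,.177,.2],78.5,f)
E
```

```text
[0.6449, -0.447, -0.198, -0.0005, -0.0001, -0.232]
[0.6452, -0.5597, 0.2, 0.0, 0.0, -0.2375]
```

>>> play_rows(deltas=[[0,0,-0.1,0,0,0,0],[0,0,-0.2,0,0,0,0],[0.645,-0.447,-0.2,0,0,-0.232,0],[0.645,-0.447,-0.2,0,0,-0.232,0],[0.645,-0.447,-0.2,0,0,-0.232,0],[0.645,-0.447,-0.2,0,0,-0.232,0],[0.645,-0.447,-0.2,0,0,-0.232,0],[0.645,-0.447,-0.2,0,0,-0.232,0],[0.645,-0.447,-0.2,0,0,-0.232,0],[0.645,-0.447,-0.2,0,0,-0.232,0]])

```text
clock: 1.1
position: [0.4511, -0.2477, 0.3013]
tool_rot: [-3.141, -0.0, 0.874]
force: [0.6, -1.2, 0.2]
grip_width: 0.0851
finger_force: 0.0
```

```bash
python3 -c "
from h import *
st(); go([.443,.177,.15],78.5)"
```

```text
t 1.1 p [ 0.4511 -0.2477  0.3013] rpy [-1.7999e+02 -1.0000e-02  5.0060e+01] F [ 0.62 -1.2   0.18] w 0.0851162354396481 q [ 0.64  0.26 -0.31  1.74  0.09  1.15 -0.4 ]
[0.6409, -0.5576, 0.3028, -0.0, -0.0001, -0.237]
```

>>> play_rows(deltas=[[0.641,-0.558,0,0,0,-0.237,0],[0.641,-0.558,0,0,0,-0.237,0],[0.641,-0.558,0,0,0,-0.237,0],[0.641,-0.558,0,0,0,-0.237,0],[0.641,-0.558,0,0,0,-0.237,0],[0.641,-0.558,0.3,0,0,-0.237,0],[0.641,-0.558,0.3,0,0,-0.237,0],[0.641,-0.558,0.3,0,0,-0.237,0.2],[0.641,-0.558,0.3,0,0,-0.237,0.2],[0.641,-0.558,0.3,0,0,-0.237,0.2]])

```text
clock: 2.1
position: [0.4411, 0.1771, 0.1492]
tool_rot: [-3.14, 0.0, 1.371]
force: [1.0, -0.4, 0.5]
grip_width: 0.0683
finger_force: 0.0
```

>>> play_rows(deltas=[[0,0,0,0,0,0,0.25],[0,0,0,0,0,0,0.25],[0,0,0,0,0,0,0.25]])

```text
clock: 2.4
position: [0.4428, 0.1739, 0.1518]
tool_rot: [3.141, 0.0, 1.368]
force: [0.1, 1.2, 0.0]
grip_width: 0.0641
finger_force: 0.0
```

```bash
python3 -c "
from h import *
s=grab_frame('scene');t=grab_frame('top')
st(); go([.443,.177,.045],78.5)
a=np.hstack([crop(s,310,130,130,130,400,400),crop(t,250,190,130,130,400,400)]);cv2.imwrite('pics/z2.png',a[:,:,::-1])"
```

```text
t 2.5 p [0.4429 0.1738 0.152 ] rpy [ 1.7993e+02 -1.0000e-02  7.8350e+01] F [ 0.35 -0.55 -0.87] w 0.06403703353336367 q [-0.02  0.41 -0.6   2.01  0.31  0.81 -1.01]
[0.0063, -0.0014, 0.2139, 0.0005, -0.0001, -0.0013]
```

View pics/z2.png

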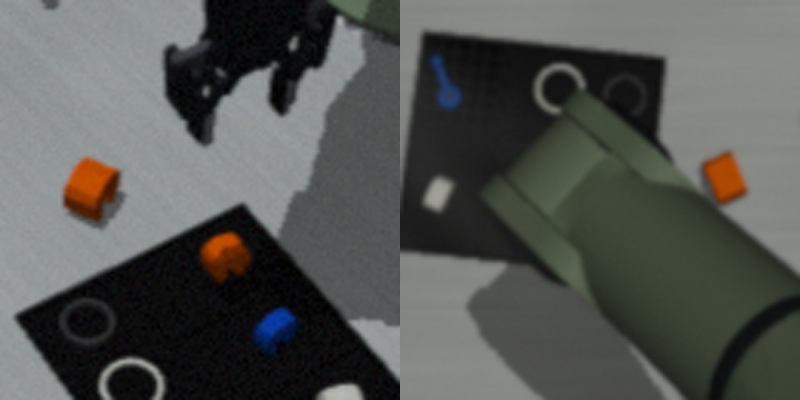

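The gripper hangs open above the orange spacer (crop (225,257)), clear of its neighbours. Next is the descent.

>>> play_rows(deltas=[[0.006,-0.001,0.08,0.0005,0,-0.001,0.25],[0.006,-0.001,0.15,0.0005,0,-0.001,0.25],[0.006,-0.001,0.2,0.0005,0,-0.001,0.25],[0.006,-0.001,0.24,0.0005,0,-0.001,0.25],[0.006,-0.001,0.26,0.0005,0,-0.001,0.25],[0.006,-0.001,0.275,0.0005,0,-0.001,0.25],[0.006,-0.001,0.285,0.0005,0,-0.001,0.25],[0.006,-0.001,0.29,0.0005,0,-0.001,0.25],[0.006,-0.001,0.29,0.0005,0,-0.001,0.25],[0.006,-0.001,0.29,0.0005,0,-0.001,0.25]])

```text
clock: 3.5
position: [0.4428, 0.1778, 0.0068]
tool_rot: [-3.141, -0.0, 1.371]
force: [-0.0, -0.4, -0.1]
grip_width: 0.0641
finger_force: 0.0
```

```bash
python3 -c "
from h import *
st(); go([.443,.177,.005],78.5)"
```

```text
t 3.5 p [0.4428 0.1778 0.0068] rpy [-1.7997e+02 -2.0000e-02  7.8550e+01] F [-0.01 -0.37 -0.09] w 0.06411475720060172 q [-0.18  0.65 -0.43  2.1   0.55  0.5  -1.22]
[-0.0014, 0.0007, 0.0035, -0.0002, -0.0002, 0.0004]
```

>>> play_rows(deltas=[[0,0,0.002,0,0,0,0.4],[0,0,0.002,0,0,0,0.5],[0,0,0.002,0,0,0,0.6],[0,0,0.002,0,0,0,0.7],[0,0,0.002,0,0,0,0.8],[0,0,0.002,0,0,0,0.8]], newtons=40)

```text
clock: 4.1
position: [0.4433, 0.178, 0.0061]
tool_rot: [3.141, -0.001, 1.371]
force: [-0.9, -2.2, 18.9]
grip_width: 0.0171
finger_force: 15.4
```

```bash
python3 -c "
from h import *
st()"
```

```text
t 4.1 p [0.4433 0.178  0.0061] rpy [ 1.7997e+02 -4.0000e-02  7.8560e+01] F [-0.89 -2.24 18.86] w 0.01705012866793193 q [-0.18  0.65 -0.43  2.1   0.55  0.5  -1.22]
```

Width is 17 mm with an upward force, so this isn't a proper grasp. I'll look before moving.

```bash
python3 -c "
from h import *
s=grab_frame('scene');st();print(orange(s)[0])
cv2.imwrite('pics/z3.png',crop(s,330,130,110,110,600,600)[:,:,::-1])"
```

```text
t 4.15 p [0.4433 0.178  0.0061] rpy [ 1.7997e+02 -4.0000e-02  7.8550e+01] F [-0.72 -2.31 19.92] w 0.017741559642844063 q [-0.18  0.65 -0.43  2.1   0.55  0.5  -1.22]
[([36, 67, 42, 16, 74], [54.54, 75.26]), ([0, 69, 35, 25, 219], [12.97, 83.5]), ([137, 72, 19, 12, 100], [146.02, 78.36]), ([18, 110, 36, 55, 321], [35.6, 142.6]), ([331, 182, 17, 16, 175], [338.42, 189.09]), ([383, 208, 6, 6, 19], [385.16, 210.53])]
```

View pics/z3.png

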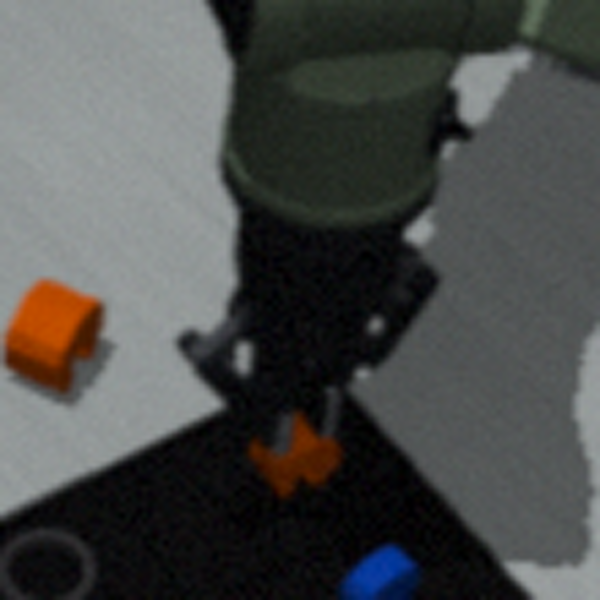

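```bash
python3 -c "
from h import *
for z in (.006,.02,.037):
  for dx in (-.018,-.009,0,.009,.018):
    d=np.array([.98,-.2,0])*dx
    print(z,dx,((proj('scene',np.array([.4433,.178,z])+d)-[330,130])*600/110).round())
"
```

```text
0.006 -0.018 [316. 454.]
0.006 -0.009 [300. 461.]
0.006 0 [284. 467.]
0.006 0.009 [269. 474.]
0.006 0.018 [253. 481.]
0.02 -0.018 [318. 437.]
0.02 -0.009 [302. 444.]
0.02 0 [287. 450.]
0.02 0.009 [271. 457.]
0.02 0.018 [255. 464.]
0.037 -0.018 [321. 416.]
0.037 -0.009 [305. 423.]
0.037 0 [290. 429.]
0.037 0.009 [274. 436.]
0.037 0.018 [258. 442.]
```

The tips seem to be pinching the spacer's crown rather than its flats. I'll open, raise slightly and look again.

>>> play_rows(deltas=[[0,0,0,0,0,0,0.25],[0,0,0,0,0,0,0.25],[0,0,0,0,0,0,0.25],[0,0,0,0,0,0,0.25],[0,0,0,0,0,0,0.25],[0,0,0,0,0,0,0.25]])

```text
clock: 4.75
position: [0.4424, 0.1777, 0.0052]
tool_rot: [-3.14, 0.0, 1.371]
force: [0.2, -0.3, -0.7]
grip_width: 0.064
finger_force: 0.0
```

```bash
python3 -c "
from h import *
s=grab_frame('scene');st();print(orange(s)[0][4:])
cv2.imwrite('pics/z4.png',crop(s,355,170,60,60,600,600)[:,:,::-1])"
```

```text
t 4.8 p [0.4425 0.1777 0.0053] rpy [-179.94    0.     78.56] F [ 0.47 -0.6   1.52] w 0.06420819678247004 q [-0.18  0.65 -0.43  2.1   0.55  0.5  -1.22]
[([377, 206, 12, 10, 76], [382.09, 210.3])]
```

View pics/z4.png

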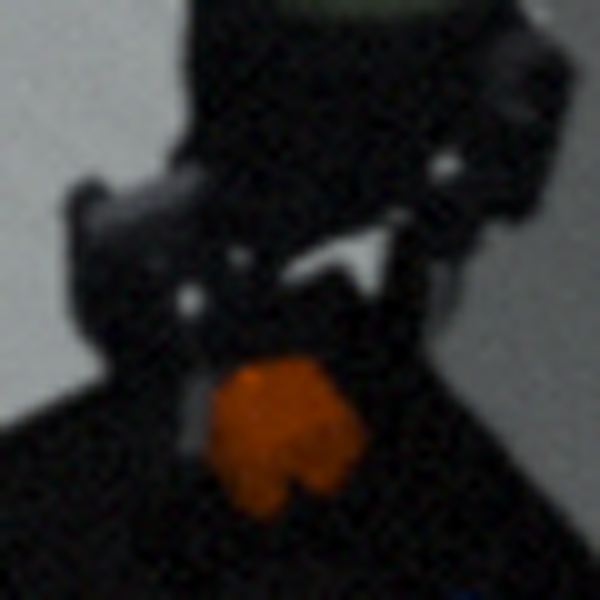

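The spacer stands unmoved (crop (271,403)), and the open finger's visible tip at (190,455) looks higher than expected. I'll narrow the opening and feel downward in small steps.

>>> play_rows(deltas=[[0,0,0,0,0,0,0.35],[0,0,0,0,0,0,0.45],[0,0,0.003,0,0,0,0.45],[0,0,0.006,0,0,0,0.45],[0,0,0.006,0,0,0,0.45]])

```text
clock: 5.3
position: [0.4424, 0.1777, 0.0021]
tool_rot: [-3.14, 0.0, 1.371]
force: [0.4, -0.1, -0.2]
grip_width: 0.047
finger_force: 0.0
```

```bash
python3 -c "
from h import *
st()"
```

```text
t 5.3 p [0.4424 0.1777 0.0021] rpy [-1.7992e+02  1.0000e-02  7.8560e+01] F [ 0.41 -0.07 -0.21] w 0.04700865797079509 q [-0.18  0.66 -0.42  2.1   0.56  0.49 -1.23]
```

>>> play_rows(deltas=[[0,0,0,0,0,0,0.5],[0,0,0,0,0,0,0.55],[0,0,0,0,0,0,0.6],[0,0,0,0,0,0,0.62],[0,0,0,0,0,0,0.62]], newtons=20)

```text
clock: 5.8
position: [0.4425, 0.1777, 0.0023]
tool_rot: [-3.141, -0.0, 1.371]
force: [-0.3, 0.1, 0.4]
grip_width: 0.0325
finger_force: 0.0
```

```bash
python3 -c "
from h import *
st();print(observe()['finger_force'])"
```

```text
t 5.8 p [0.4425 0.1777 0.0023] rpy [-179.94   -0.     78.56] F [-0.35  0.11  0.44] w 0.03246437701688874 q [-0.18  0.66 -0.43  2.1   0.56  0.49 -1.23]
0.0
```

```bash
python3 -c "
from h import *
s=grab_frame('scene')
b=cv2.convertScaleAbs(crop(s,355,170,60,60,600,600),alpha=2.5,beta=10)
cv2.imwrite('pics/z5.png',b[:,:,::-1])
for z in (.004,.02,.037): print(z,[((proj('scene',np.array([.4425,.1777,z])+np.array([.98,-.2,0])*a+np.array([.2,.98,0])*c)-[355,170])*10).round().tolist() for a in(-.018,.018) for c in(-.011,.011)])
"
```

```text
0.004 [[308.0, 407.0], [350.0, 464.0], [195.0, 455.0], [236.0, 512.0]]
0.02 [[314.0, 371.0], [356.0, 428.0], [199.0, 419.0], [240.0, 477.0]]
0.037 [[319.0, 332.0], [362.0, 389.0], [203.0, 380.0], [245.0, 438.0]]
```

View pics/z5.png

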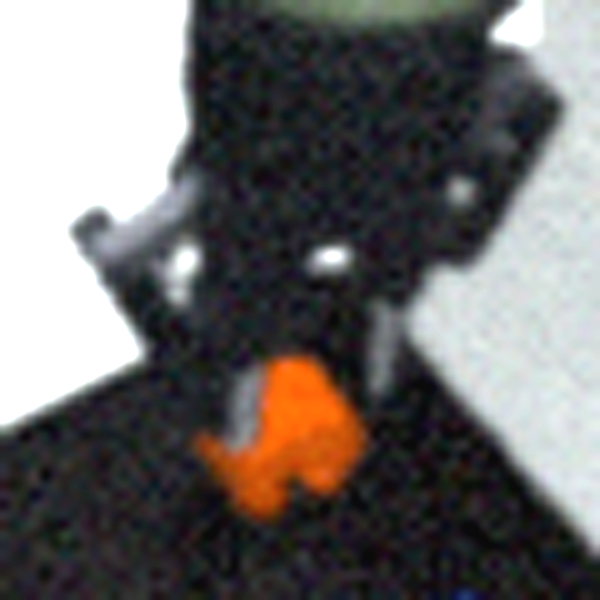

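The near edges of the tips show at crop (240,440) and (385,390), which puts them about 35 mm high, roughly 30 mm above where the TCP reading implies. I'll reopen and go lower, feeling for contact.

>>> play_rows(deltas=[[0,0,0,0,0,0,0.4],[0,0,0,0,0,0,0.4],[0,0,0,0,0,0,0.4],[0,0,0.006,0,0,0,0.4],[0,0,0.012,0,0,0,0.4],[0,0,0.012,0,0,0,0.4]])

```text
clock: 6.45
position: [0.4423, 0.1776, -0.0042]
tool_rot: [-3.14, 0.0, 1.371]
force: [1.1, -0.2, -0.6]
grip_width: 0.0515
finger_force: 0.0
```

>>> play_rows(deltas=[[0,0,0.004,0,0,0,0.4],[0,0,0.008,0,0,0,0.4],[0,0,0.008,0,0,0,0.4]])

```text
clock: 6.75
position: [0.4424, 0.1777, -0.0079]
tool_rot: [-3.14, 0.0, 1.371]
force: [0.4, 0.1, 0.2]
grip_width: 0.051
finger_force: 0.0
```

>>> play_rows(deltas=[[0,0,0.005,0,0,0,0.4],[0,0,0.01,0,0,0,0.4],[0,0,0.01,0,0,0,0.4]])

```text
clock: 7.05
position: [0.4423, 0.1777, -0.013]
tool_rot: [-3.14, 0.0, 1.371]
force: [0.5, 0.2, 0.0]
grip_width: 0.0512
finger_force: 0.0
```

>>> play_rows(deltas=[[0,0,0.004,0,0,0,0.4],[0,0,0.008,0,0,0,0.4],[0,0,0.008,0,0,0,0.4]])

```text
clock: 7.35
position: [0.4424, 0.1776, -0.0169]
tool_rot: [-3.14, 0.0, 1.371]
force: [1.2, 0.1, 0.7]
grip_width: 0.0512
finger_force: 0.0
```

>>> play_rows(deltas=[[0,0,0.003,0,0,0,0.4],[0,0,0.006,0,0,0,0.4],[0,0,0.006,0,0,0,0.4]])

```text
clock: 7.65
position: [0.4424, 0.1777, -0.0198]
tool_rot: [-3.14, 0.0, 1.371]
force: [-0.1, -0.6, 0.5]
grip_width: 0.0513
finger_force: 0.0
```

```bash
python3 -c "
from h import *
s=grab_frame('scene');st()
b=cv2.convertScaleAbs(crop(s,355,170,60,60,600,600),alpha=2.5,beta=10)
cv2.imwrite('pics/z6.png',b[:,:,::-1])
"
```

```text
t 7.7 p [ 0.4425  0.1777 -0.0198] rpy [-179.93    0.     78.56] F [0.33 0.51 0.38] w 0.05122483801178442 q [-0.21  0.7  -0.39  2.11  0.59  0.45 -1.26]
```

View pics/z6.png

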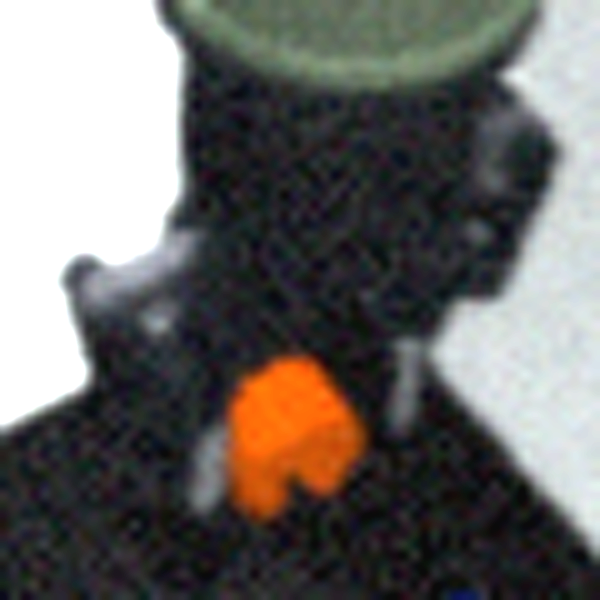

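The tips now sit at crop (205,510) and (403,430), level with the jaw feet either side of the spacer. I'll close now.

>>> play_rows(deltas=[[0,0,0,0,0,0,0.5],[0,0,0,0,0,0,0.55],[0,0,0,0,0,0,0.6],[0,0,0,0,0,0,0.65],[0,0,0,0,0,0,0.7],[0,0,0,0,0,0,0.7]], newtons=50)

```text
clock: 8.3
position: [0.4426, 0.1777, -0.0195]
tool_rot: [-3.141, -0.0, 1.371]
force: [-1.1, -1.5, 6.2]
grip_width: 0.0346
finger_force: 50.8
```

```bash
python3 -c "
from h import *
st();print(observe()['finger_force'])"
```

```text
t 8.3 p [ 0.4426  0.1777 -0.0195] rpy [-179.96   -0.     78.56] F [-1.06 -1.53  6.24] w 0.03461774053564789 q [-0.21  0.7  -0.39  2.11  0.59  0.45 -1.26]
50.7662969827652
```

```bash
python3 -c "
from h import *
o=observe();go([.4426,.1777,.2],78.56); go([.5706,-.168,.17],89.46)"
```

```text
[-0.0, -0.0003, -0.4389, -0.0003, -0.0, -0.0]
[-0.6269, 0.3878, -0.3792, -0.0003, -0.0001, -0.0908]
```

>>> play_rows(deltas=[[0,0,-0.02,0,0,0,0.75],[0,0,-0.06,0,0,0,0.75],[0,0,-0.12,0,0,0,0.75],[0,0,-0.2,0,0,0,0.75],[0,0,-0.28,0,0,0,0.75],[0,0,-0.36,0,0,0,0.75],[0,0,-0.42,0,0,0,0.75],[0,0,-0.44,0,0,0,0.75],[0,0,-0.44,0,0,0,0.75]])

```text
clock: 9.2
position: [0.4432, 0.1777, 0.2017]
tool_rot: [3.14, -0.001, 1.371]
force: [0.3, 0.2, -0.4]
grip_width: 0.035
finger_force: 50.1
```

```bash
python3 -c "
from h import *
st();go([.5706,-.168,.17],89.46)"
```

```text
t 9.2 p [0.4432 0.1777 0.2017] rpy [ 1.7993e+02 -5.0000e-02  7.8540e+01] F [ 0.26  0.17 -0.39] w 0.03495892051051238 q [ 0.02  0.34 -0.65  1.95  0.26  0.93 -0.96]
[-0.627, 0.3871, 0.0632, 0.0006, -0.0004, -0.091]
```

>>> play_rows(deltas=[[-0.06,0.04,0,0,0,-0.01,0.75],[-0.13,0.08,0,0,0,-0.02,0.75],[-0.21,0.13,0,0,0,-0.035,0.75],[-0.29,0.18,0,0,0,-0.05,0.75],[-0.37,0.23,0,0,0,-0.06,0.75],[-0.45,0.28,0,0,0,-0.07,0.75],[-0.53,0.33,0,0,0,-0.08,0.75],[-0.59,0.36,0,0,0,-0.091,0.75],[-0.627,0.387,0,0,0,-0.091,0.75],[-0.627,0.387,0,0,0,-0.091,0.75]])

```text
clock: 10.2
position: [0.5698, -0.1711, 0.1978]
tool_rot: [-3.138, -0.0, 1.558]
force: [0.1, 0.8, -0.0]
grip_width: 0.0348
finger_force: 50.0
```

>>> play_rows(deltas=[[0,0,0.02,0,0,0,0.75],[0,0,0.05,0,0,0,0.75],[0,0,0.064,0,0,0,0.75],[0,0,0.064,0,0,0,0.75],[0,0,0.064,0,0,0,0.75]])

```text
clock: 10.7
position: [0.5701, -0.1675, 0.168]
tool_rot: [-3.14, -0.0, 1.562]
force: [0.5, -0.2, -1.7]
grip_width: 0.0347
finger_force: 50.0
```

```bash
python3 -c "
from h import *
s=grab_frame('scene');t=grab_frame('top');st();o=observe()['position']
print([b for b in orange(s)[0] if 200<b[1][0]<320]); print([b for b in orange(t)[0] if 380<b[1][0]<480])
for z in (.033,.040,.045): print(proj('scene',o+[0,0,z]),proj('top',o+[0,0,z]))
go([.5706,-.168,.135],89.46)
b=np.hstack([cv2.convertScaleAbs(crop(s,240,95,70,70,400,400),alpha=1.8,beta=5),cv2.convertScaleAbs(crop(t,390,180,70,70,400,400),alpha=1.8,beta=5)])
cv2.imwrite('pics/z7.png',b[:,:,::-1])
"
```

```text
t 10.8 p [ 0.5704 -0.1678  0.1685] rpy [-179.98   -0.     89.5 ] F [-0.06 -0.23 -1.37] w 0.034796870969413425 q [ 0.56  0.56 -0.54  1.7   0.33  0.98 -0.11]
[([261, 106, 9, 8, 43], [264.47, 108.6])]
[]
[264.36263991 113.9521598 ] [430.13930007 212.83952525]
[264.08136583 111.92756374] [430.64147487 212.48396276]
[263.87901179 110.47102998] [431.00330653 212.22776957]
[-0.0004, 0.0004, 0.067, -0.0002, -0.0, 0.0003]
```

View pics/z7.png

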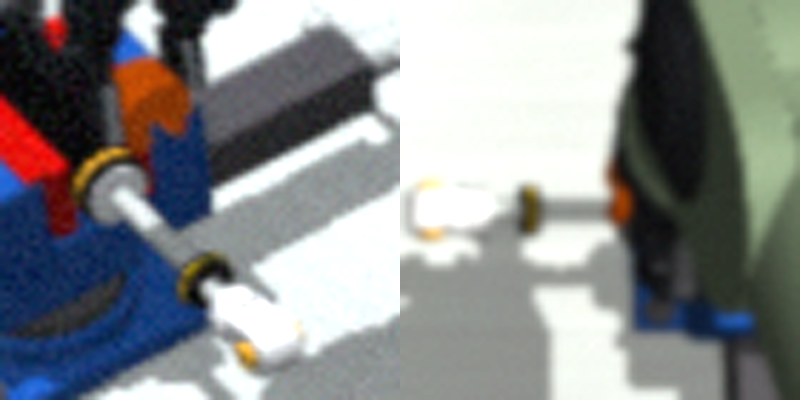

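The spacer is held level above the bare shaft (scene crop (155,95)), between the nose and the bumper at (205,275), and the top view agrees laterally. Descending.

>>> play_rows(deltas=[[0,0,0.02,0,0,0,0.75],[0,0,0.05,0,0,0,0.75],[0,0,0.08,0,0,0,0.75],[0,0,0.1,0,0,0,0.75],[0,0,0.107,0,0,0,0.75],[0,0,0.107,0,0,0,0.75],[0,0,0.107,0,0,0,0.75]])

```text
clock: 11.5
position: [0.5704, -0.168, 0.1149]
tool_rot: [-3.141, -0.0, 1.562]
force: [0.2, -0.5, -0.1]
grip_width: 0.0347
finger_force: 50.0
```

>>> play_rows(deltas=[[0,0,0.002,0,0,0,0.75],[0,0,0.004,0,0,0,0.75],[0,0,0.006,0,0,0,0.75],[0,0,0.008,0,0,0,0.75],[0,0,0.008,0,0,0,0.75]])

```text
clock: 12.0
position: [0.57, -0.168, 0.1105]
tool_rot: [-3.14, -0.0, 1.562]
force: [1.0, -0.2, -0.3]
grip_width: 0.0346
finger_force: 50.0
```

>>> play_rows(deltas=[[0,0,0.001,0,0,0,0.75],[0,0,0.002,0,0,0,0.75],[0,0,0.003,0,0,0,0.75],[0,0,0.004,0,0,0,0.75],[0,0,0.004,0,0,0,0.75]])

```text
clock: 12.5
position: [0.5701, -0.1679, 0.1085]
tool_rot: [-3.14, -0.0, 1.562]
force: [0.4, 0.6, -0.4]
grip_width: 0.035
finger_force: 50.0
```

>>> play_rows(deltas=[[0,0,0.001,0,0,0,0.75],[0,0,0.002,0,0,0,0.75],[0,0,0.003,0,0,0,0.75],[0,0,0.003,0,0,0,0.75]])

```text
clock: 12.9
position: [0.57, -0.168, 0.107]
tool_rot: [-3.14, -0.0, 1.562]
force: [0.0, 0.5, -0.0]
grip_width: 0.0349
finger_force: 50.0
```

>>> play_rows(deltas=[[0,0,0.001,0,0,0,0.75],[0,0,0.002,0,0,0,0.75],[0,0,0.003,0,0,0,0.75],[0,0,0.003,0,0,0,0.75]])

```text
clock: 13.3
position: [0.5701, -0.168, 0.1055]
tool_rot: [-3.141, -0.0, 1.562]
force: [-0.4, -0.2, -1.3]
grip_width: 0.0347
finger_force: 50.0
```

>>> play_rows(deltas=[[0,0,0.001,0,0,0,0.75],[0,0,0.002,0,0,0,0.75],[0,0,0.002,0,0,0,0.75]])

```text
clock: 13.6
position: [0.5701, -0.168, 0.1045]
tool_rot: [-3.14, -0.0, 1.562]
force: [-0.7, 0.4, 0.1]
grip_width: 0.0349
finger_force: 50.0
```

>>> play_rows(deltas=[[0,0,0.001,0,0,0,0.75],[0,0,0.002,0,0,0,0.75],[0,0,0.002,0,0,0,0.75]])

```text
clock: 13.9
position: [0.5704, -0.168, 0.1037]
tool_rot: [-3.141, -0.0, 1.562]
force: [1.1, -0.7, 1.1]
grip_width: 0.0348
finger_force: 50.3
```

>>> play_rows(deltas=[[0,0,0.001,0,0,0,0.75],[0,0,0.002,0,0,0,0.75],[0,0,0.002,0,0,0,0.75]])

```text
clock: 14.2
position: [0.5707, -0.168, 0.1029]
tool_rot: [3.141, -0.0, 1.562]
force: [3.7, 0.1, 5.4]
grip_width: 0.0347
finger_force: 50.7
```

>>> play_rows(deltas=[[0,0,0.001,0,0,0,0.75],[0,0,0.001,0,0,0,0.75]])

```text
clock: 14.4
position: [0.5708, -0.1679, 0.1024]
tool_rot: [3.141, -0.0, 1.562]
force: [5.0, -0.1, 3.4]
grip_width: 0.0353
finger_force: 50.6
```

>>> play_rows(deltas=[[0,0,0.001,0,0,0,0.75],[0,0,0.001,0,0,0,0.75]])

```text
clock: 14.6
position: [0.571, -0.1679, 0.102]
tool_rot: [3.141, -0.0, 1.562]
force: [6.7, -0.4, 4.5]
grip_width: 0.0349
finger_force: 50.7
```

The sideways force on the tool is toward +x, so the spacer sits too far toward -x. Shifting along tool +y.

>>> play_rows(deltas=[[0,0,-0.003,0,0,0,0.75],[0,0.002,-0.003,0,0,0,0.75],[0,0.004,-0.003,0,0,0,0.75],[0,0.004,-0.002,0,0,0,0.75],[0,0.004,0,0,0,0,0.75],[0,0.004,0,0,0,0,0.75]])

```text
clock: 15.2
position: [0.5718, -0.168, 0.1015]
tool_rot: [-3.14, -0.0, 1.562]
force: [-0.1, -0.9, 2.2]
grip_width: 0.0349
finger_force: 50.6
```

>>> play_rows(deltas=[[0,0,0.001,0,0,0,0.75],[0,0,0.001,0,0,0,0.75]])

```text
clock: 15.4
position: [0.5719, -0.168, 0.1011]
tool_rot: [-3.14, -0.0, 1.562]
force: [-1.1, -0.2, 4.9]
grip_width: 0.035
finger_force: 50.8
```

Lateral force is gone. I'll carry on in small steps.

>>> play_rows(deltas=[[0,0,0.001,0,0,0,0.75],[0,0,0.002,0,0,0,0.75],[0,0,0.002,0,0,0,0.75]])

```text
clock: 15.7
position: [0.5719, -0.1681, 0.1002]
tool_rot: [-3.14, -0.0, 1.562]
force: [-1.3, -0.2, 6.7]
grip_width: 0.0346
finger_force: 51.0
```

>>> play_rows(deltas=[[0,0,0.001,0,0,0,0.75],[0,0,0.002,0,0,0,0.75],[0,0,0.002,0,0,0,0.75]])

```text
clock: 16.0
position: [0.5719, -0.168, 0.099]
tool_rot: [-3.14, -0.0, 1.562]
force: [-1.6, -0.7, 2.8]
grip_width: 0.0348
finger_force: 50.6
```

>>> play_rows(deltas=[[0,0,0.001,0,0,0,0.75],[0,0,0.002,0,0,0,0.75],[0,0,0.002,0,0,0,0.75]])

```text
clock: 16.3
position: [0.5719, -0.168, 0.0978]
tool_rot: [-3.14, -0.0, 1.562]
force: [-0.8, -0.5, 0.4]
grip_width: 0.0348
finger_force: 50.6
```

The force has dropped, so it has clicked. Continuing until the roof lands.

>>> play_rows(deltas=[[0,0,0.001,0,0,0,0.75],[0,0,0.002,0,0,0,0.75],[0,0,0.003,0,0,0,0.75],[0,0,0.003,0,0,0,0.75]])

```text
clock: 16.7
position: [0.5719, -0.168, 0.0963]
tool_rot: [-3.14, -0.0, 1.562]
force: [-1.2, 0.3, -3.0]
grip_width: 0.0348
finger_force: 51.5
```

>>> play_rows(deltas=[[0,0,0.001,0,0,0,0.75],[0,0,0.002,0,0,0,0.75],[0,0,0.002,0,0,0,0.75]])

```text
clock: 17.0
position: [0.5719, -0.168, 0.0953]
tool_rot: [-3.14, -0.0, 1.562]
force: [-2.1, -0.2, -2.0]
grip_width: 0.035
finger_force: 51.6
```

>>> play_rows(deltas=[[0,0,0.001,0,0,0,0.75],[0,0,0.001,0,0,0,0.75]])

```text
clock: 17.2
position: [0.5719, -0.168, 0.0949]
tool_rot: [-3.14, -0.0, 1.562]
force: [-1.9, -0.1, -9.5]
grip_width: 0.0347
finger_force: 50.9
```

>>> play_rows(deltas=[[0,0,0.001,0,0,0,0.75],[0,0,0.001,0,0,0,0.75]])

```text
clock: 17.4
position: [0.5719, -0.168, 0.0944]
tool_rot: [-3.14, -0.0, 1.562]
force: [-1.0, 0.0, -8.8]
grip_width: 0.0346
finger_force: 50.8
```

>>> play_rows(deltas=[[0,0,0.001,0,0,0,0.75],[0,0,0.001,0,0,0,0.75]])

```text
clock: 17.6
position: [0.572, -0.168, 0.094]
tool_rot: [-3.14, -0.0, 1.562]
force: [-1.1, 0.0, -7.4]
grip_width: 0.0348
finger_force: 51.0
```

>>> play_rows(deltas=[[0,0,0.001,0,0,0,0.75],[0,0,0.001,0,0,0,0.75]])

```text
clock: 17.8
position: [0.5721, -0.168, 0.0936]
tool_rot: [-3.141, -0.0, 1.562]
force: [-0.9, 0.8, -6.4]
grip_width: 0.0348
finger_force: 51.2
```

>>> play_rows(deltas=[[0,0,0.001,0,0,0,0.75],[0,0,0.002,0,0,0,0.75],[0,0,0.002,0,0,0,0.75]])

```text
clock: 18.1
position: [0.5722, -0.168, 0.0927]
tool_rot: [-3.141, -0.0, 1.562]
force: [-1.4, -0.8, -3.7]
grip_width: 0.0352
finger_force: 51.5
```

>>> play_rows(deltas=[[0,0,0.001,0,0,0,0.75],[0,0,0.001,0,0,0,0.75]])

```text
clock: 18.3
position: [0.5722, -0.168, 0.0926]
tool_rot: [-3.141, 0.0, 1.562]
force: [-5.4, 0.2, 5.0]
grip_width: 0.0349
finger_force: 52.5
```

```bash
python3 -c "
from h import *
st()"
```

```text
t 18.3 p [ 0.5722 -0.168   0.0926] rpy [-179.96    0.     89.47] F [-5.41  0.21  4.97] w 0.03488631752822209 q [ 0.53  0.65 -0.5   1.75  0.4   0.84 -0.16]
```

The roof has landed at z = 0.0926. I'll ease the side load and confirm with slightly more pressure.

>>> play_rows(deltas=[[0,-0.001,0,0,0,0,0.75],[0,-0.001,0.001,0,0,0,0.75],[0,-0.001,0.001,0,0,0,0.75]])

```text
clock: 18.6
position: [0.5722, -0.1681, 0.0924]
tool_rot: [3.141, 0.0, 1.562]
force: [-4.0, -0.7, 10.5]
grip_width: 0.0349
finger_force: 53.4
```

>>> play_rows(deltas=[[0,-0.0005,-0.0015,0,0,0,0.75],[0,-0.0005,-0.0015,0,0,0,0.75],[0.004,-0.0005,-0.0015,0,0,0,0.75],[0.008,-0.0005,-0.0015,0,0,0,0.75],[0.012,-0.0005,-0.0015,0,0,0,0.75],[0.016,-0.0005,-0.0015,0,0,0,0.75],[0.02,-0.0005,-0.0015,0,0,0,0.75],[0.02,-0.0005,-0.0015,0,0,0,0.75]])

```text
clock: 19.4
position: [0.5717, -0.1575, 0.0925]
tool_rot: [-3.141, -0.0, 1.562]
force: [2.1, -1.9, 5.6]
grip_width: 0.035
finger_force: 52.6
```

```bash
python3 -c "
from h import *
st()
t=cv2.imread('pics/top0.png').mean(2)
print([(u,round(plane('top',(u,216.3),.135)[1],4)) for u in (400,404,408,412)])
for v in (214,216,218): print(v,t[v,392:420].astype(int))"
```

```text
t 19.4 p [ 0.5717 -0.1575  0.0925] rpy [-1.7997e+02 -2.0000e-02  8.9500e+01] F [ 2.09 -1.93  5.61] w 0.034970075282774495 q [ 0.51  0.65 -0.5   1.76  0.4   0.84 -0.18]
[(400, np.float64(-0.0895)), (404, np.float64(-0.1017)), (408, np.float64(-0.114)), (412, np.float64(-0.1262))]
214 [112 130 146 155 155 152 148 150 154 146 141 143 142 136 126 117 115 104
  76  43  41  53  74 101 112 115 114 115]
216 [114 136 152 159 159 151 144 149 155 148 145 156 157 149 134 125 123 117
  99  66  47  53  72 102 119 122 122 122]
218 [113 134 148 152 151 143 136 143 150 142 134 138 141 133 116 107 105 100
  81  50  39  48  64  88 100 103 103 103]
```

>>> play_rows(deltas=[[0.004,0,-0.0005,0,0,0,0.75],[0.008,0,-0.0005,0,0,0,0.75],[0.012,0,-0.0005,0,0,0,0.75],[0.016,0,-0.0005,0,0,0,0.75],[0.02,0,-0.0005,0,0,0,0.75],[0.024,0,-0.0005,0,0,0,0.75],[0.028,0,-0.0005,0,0,0,0.75],[0.032,0,-0.0005,0,0,0,0.75],[0.032,0,-0.0005,0,0,0,0.75]])

```text
clock: 20.3
position: [0.5716, -0.1416, 0.0926]
tool_rot: [-3.141, -0.0, 1.562]
force: [4.2, -1.1, 1.1]
grip_width: 0.0347
finger_force: 52.0
```

>>> play_rows(deltas=[[0.001,0,0,0,0,0,0.75],[0.002,0,0,0,0,0,0.75],[0.002,0,0,0,0,0,0.75]])

```text
clock: 20.6
position: [0.5716, -0.1411, 0.0926]
tool_rot: [-3.141, -0.0, 1.562]
force: [3.9, -2.8, 0.4]
grip_width: 0.0348
finger_force: 52.0
```

>>> play_rows(deltas=[[0.001,0.001,0,0,0,0,0.75],[0.002,0.001,0,0,0,0,0.75],[0.004,0.001,0,0,0,0,0.75],[0.004,0.001,0,0,0,0,0.75]])

```text
clock: 21.0
position: [0.5719, -0.1389, 0.0926]
tool_rot: [-3.14, -0.0, 1.562]
force: [0.9, -3.6, 3.7]
grip_width: 0.0347
finger_force: 52.3
```

>>> play_rows(deltas=[[0.002,0,0,0,0,0,0.75],[0.003,0,0,0,0,0,0.75],[0.003,0,0,0,0,0,0.75]])

```text
clock: 21.3
position: [0.572, -0.1373, 0.0926]
tool_rot: [-3.14, -0.0, 1.562]
force: [0.5, -3.7, 2.1]
grip_width: 0.0345
finger_force: 52.3
```

>>> play_rows(deltas=[[0.001,0,0,0,0,0,0.75],[0.002,0,0,0,0,0,0.75],[0.003,0,0,0,0,0,0.75],[0.003,0,0,0,0,0,0.75]])

```text
clock: 21.7
position: [0.5721, -0.1359, 0.0926]
tool_rot: [-3.14, -0.0, 1.562]
force: [0.3, -4.0, 1.9]
grip_width: 0.035
finger_force: 52.2
```

>>> play_rows(deltas=[[0.001,0,0,0,0,0,0.75],[0.002,0,0,0,0,0,0.75],[0.002,0,0,0,0,0,0.75]])

```text
clock: 22.0
position: [0.5721, -0.1349, 0.0926]
tool_rot: [-3.14, -0.0, 1.562]
force: [0.1, -3.4, 1.4]
grip_width: 0.0354
finger_force: 52.2
```

>>> play_rows(deltas=[[0.001,0,0,0,0,0,0.75],[0.002,0,0,0,0,0,0.75],[0.002,0,0,0,0,0,0.75]])

```text
clock: 22.3
position: [0.5721, -0.1338, 0.0926]
tool_rot: [-3.14, -0.0, 1.562]
force: [-0.0, -3.9, 1.2]
grip_width: 0.0349
finger_force: 52.2
```

>>> play_rows(deltas=[[0.001,0,0,0,0,0,0.75],[0.002,0,0,0,0,0,0.75],[0.002,0,0,0,0,0,0.75]])

```text
clock: 22.6
position: [0.5721, -0.1329, 0.0926]
tool_rot: [-3.141, -0.0, 1.562]
force: [0.4, -2.8, 1.3]
grip_width: 0.0348
finger_force: 52.1
```

>>> play_rows(deltas=[[0.001,0,0,0,0,0,0.75],[0.002,0,0,0,0,0,0.75],[0.002,0,0,0,0,0,0.75]])

```text
clock: 22.9
position: [0.5722, -0.1318, 0.0926]
tool_rot: [-3.141, -0.0, 1.562]
force: [-0.1, -3.4, 1.0]
grip_width: 0.0351
finger_force: 52.1
```

>>> play_rows(deltas=[[0.001,0,0,0,0,0,0.75],[0.0015,0,0,0,0,0,0.75],[0.0015,0,0,0,0,0,0.75]])

```text
clock: 23.2
position: [0.5722, -0.1312, 0.0926]
tool_rot: [-3.141, -0.0, 1.562]
force: [0.3, -3.1, 1.2]
grip_width: 0.0351
finger_force: 52.1
```

>>> play_rows(deltas=[[0.001,0,0,0,0,0,0.75],[0.002,0,0,0,0,0,0.75],[0.002,0,0,0,0,0,0.75]])

```text
clock: 23.5
position: [0.5722, -0.1301, 0.0926]
tool_rot: [-3.141, -0.0, 1.562]
force: [0.1, -3.5, 0.4]
grip_width: 0.0348
finger_force: 52.1
```

>>> play_rows(deltas=[[0.001,0,0,0,0,0,0.75],[0.0015,0,0,0,0,0,0.75],[0.0015,0,0,0,0,0,0.75]])

```text
clock: 23.8
position: [0.5722, -0.1294, 0.0926]
tool_rot: [-3.141, -0.0, 1.562]
force: [0.1, -3.9, -0.5]
grip_width: 0.0351
finger_force: 52.1
```

>>> play_rows(deltas=[[0.001,0,0,0,0,0,0.75],[0.002,0,0,0,0,0,0.75],[0.002,0,0,0,0,0,0.75]])

```text
clock: 24.1
position: [0.5722, -0.1283, 0.0926]
tool_rot: [-3.141, -0.0, 1.562]
force: [-0.0, -3.9, 0.1]
grip_width: 0.0347
finger_force: 52.0
```

>>> play_rows(deltas=[[0.001,0,0,0,0,0,0.75],[0.0015,0,0,0,0,0,0.75],[0.0015,0,0,0,0,0,0.75]])

```text
clock: 24.4
position: [0.5722, -0.1278, 0.0926]
tool_rot: [-3.141, -0.0, 1.562]
force: [1.0, -3.9, -0.5]
grip_width: 0.0351
finger_force: 52.0
```

>>> play_rows(deltas=[[0.001,0,0,0,0,0,0.75],[0.002,0,0,0,0,0,0.75],[0.002,0,0,0,0,0,0.75]])

```text
clock: 24.7
position: [0.5722, -0.1277, 0.0926]
tool_rot: [-3.141, 0.001, 1.561]
force: [0.9, -8.8, 0.0]
grip_width: 0.0349
finger_force: 51.9
```

>>> play_rows(deltas=[[0.001,0,0,0,0,0,0.75],[0.0015,0,0,0,0,0,0.75],[0.0015,0,0,0,0,0,0.75]])

```text
clock: 25.0
position: [0.5722, -0.1277, 0.0926]
tool_rot: [-3.141, 0.002, 1.56]
force: [2.5, -12.0, -0.6]
grip_width: 0.0346
finger_force: 51.9
```

Firm stop at y = -0.1277. I'll hold the seating push briefly, then ease off and release.

>>> play_rows(deltas=[[0.0005,0,0,0,0,0,0.75],[0.0005,0,0,0,0,0,0.75],[0.0005,0,0,0,0,0,0.75],[0.0005,0,0,0,0,0,0.75]])

```text
clock: 25.4
position: [0.5722, -0.1277, 0.0926]
tool_rot: [-3.141, 0.002, 1.56]
force: [1.6, -13.3, -0.8]
grip_width: 0.035
finger_force: 51.9
```

>>> play_rows(deltas=[[-0.001,0,0,0,0,0,0.75],[-0.0015,0,0,0,0,0,0.75]])

```text
clock: 25.6
position: [0.5722, -0.1277, 0.0926]
tool_rot: [-3.141, 0.001, 1.561]
force: [1.7, -7.9, -0.4]
grip_width: 0.0349
finger_force: 51.9
```

>>> play_rows(deltas=[[0,0,0,0,0,0,0.5],[0,0,0,0,0,0,0.3],[0,0,0,0,0,0,0.3],[0,0,0,0,0,0,0.3],[0,0,-0.02,0,0,0,0.3],[0,0,-0.06,0,0,0,0.3],[0,0,-0.14,0,0,0,0.3],[0,0,-0.22,0,0,0,0.3],[0,0,-0.3,0,0,0,0.3],[0,0,-0.3,0,0,0,0.3]])

```text
clock: 26.6
position: [0.5745, -0.1263, 0.2485]
tool_rot: [3.135, 0.001, 1.562]
force: [0.1, -0.2, -1.3]
grip_width: 0.06
finger_force: 0.0
```

```bash
python3 -c "
from h import *
s=grab_frame('scene');st()
cv2.imwrite('pics/z8.png',cv2.convertScaleAbs(crop(s,230,95,80,80,600,600),alpha=1.5,beta=5)[:,:,::-1])
"
```

```text
t 26.65 p [ 0.5734 -0.1265  0.2458] rpy [1.798e+02 4.000e-02 8.948e+01] F [ 0.51 -0.82 -0.53] w 0.05963238399215098 q [ 0.52  0.46 -0.57  1.63  0.27  1.12 -0.13]
```

View pics/z8.png

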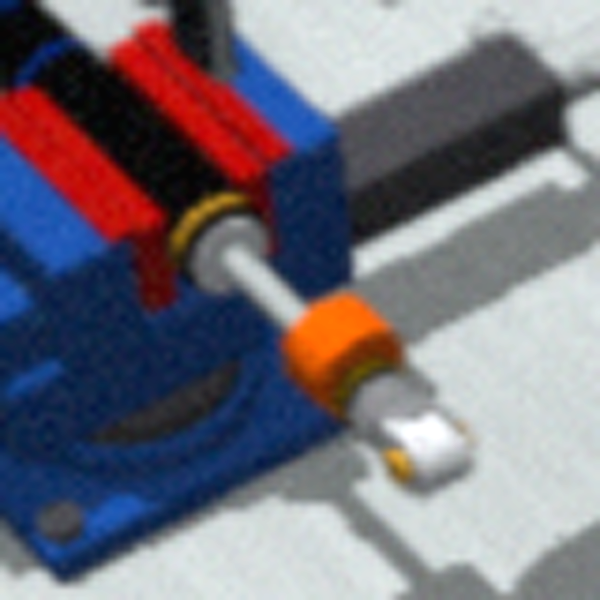

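The orange spacer sits on the shaft at crop (340,345), with the bumper behind it at (370,375) and the eyelet at (385,400), tight together with no visible gap. The gripper is clear, so I'm handing in.

```bash
python3 -c "
from workcell import *
print(job_done())"
```

```text
the job is handed in; nothing more can be done
None
```

The orange spacer is clipped onto the shaft and pushed up with the bumper against the eyelet, with no gap visible in the last picture; the seating push read about 13 N, I released it there, and the job is handed in at about 27 s (my first grip closed on the spacer's crown, and I redid it lower).

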